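# Find the full screw tin by feel

## Robot

A 7-joint arm with a two-finger parallel gripper is mounted at the origin on the work surface. World frame = base frame: x ahead of the robot, y to its left, z up, the work surface at z = 0. Lengths are in m, angles in rad, forces in N, time in s.
With the tool pointing down it reaches from about 0.4 to 0.875 m from the base axis. Payload 19.3 kg.
Tool frame: the origin (TCP) lies on the centre line of the jaws, within the pads' length; the fingertips stand 17 mm ahead of it and the grasp point (between the pads) lies 2 mm behind it; z points along the fingers, y is the line along which they close (so a half turn about z gives the same grasp; the last joint's range is limited). The gripper opens to 85 mm and grips with 20 to 120 N. Pads are 22 mm wide; open, the fingers measure 114 mm over their backs; the gripper's body (76 mm by 85 mm) begins 54 mm behind the grasp point. The pads swing forward as they close: fully open they stand 13 mm farther back than shut.
Start: joints at [-1.307, 0.521, -0.036, 1.599, 0.021, 1.021, -0.113], TCP at [0.205, 0.59, 0.248] pointing down, gripper open.
Joint ranges: [-2.91, 2.91], [-0.3, 2.13], [-1.5, 1.42], [0.17, 2.43], [-1.26, 4.41], [0.16, 1.93], [-2.52, 2.52]. Speed limits (rad/s): [1.89, 1.89, 2.39, 2.39, 3.01, 3.01, 3.01].

## Interface

Orientations are given as [roll, pitch, yaw] about the fixed x, y, z axes, in that order (R = Rz(yaw) Ry(pitch) Rx(roll)).
In Python, from workcell import arm gives the robot as it stands.
- The arm moves only by the tool drive_tool, never from a script. Its argument "steps" is one flat list of numbers, 6 for each row, row after row: the shift along the tool's x, y, z each as a share of 30 mm, from -1 to 1, then the turn, a rotation vector about the tool's x, y, z each as a share of 4 degrees, from -1 to 1. A call has 1 to 8 rows; each row shifts and turns the commanded pose from where the row before left it, along the tool's axes as they then stand; what a row does not reach is not made up. A row lasts 1/10 s, in which the tool goes at most 50 mm and 8.59 degrees, less where a joint would pass 70% of its speed; a pose out of reach is approached as far as the arm can. A call with a number of a shift or a turn outside -1 to 1 is refused whole. A call with a gripper value outside its range is refused whole. "gripper" is the opening, from 0 (shut) to 1 (fully open), set as the call begins (left out, the last holds). The fingers move at their own pace and stop on an object; "grip_force" is the grip in N (left out, the last holds). Time passes only in rows, so rows that do not move let the fingers close. It gives the time, the measured TCP pose, the force, the opening and the grip force at its end, in the units of the state.
- arm.read_state(): the state, without advancing time (a new reading comes with each control period).
- arm.camera(name): name is "side" or "top"; returns a dict with "color" (420x560x3 uint8, red, green, blue), "K" (3x3 intrinsics, pixels), "dist_coeffs" ([k1, k2, p1, p2, k3] as OpenCV has them; the pictures are not rectified), "R" (3x3) and "t" (3): a world point X has camera coordinates R X + t. Camera axes: x right, y down, z forward; pixel columns grow to the right and rows downward; lengths in m; the calibration is good to about 2 mm. A picture is of the moment at which its call begins. There is no depth.
- arm.hand_in(): hands the job in; it is judged then, once.
The state is a dict: "time_s": time; "q": joint angles; "dq": joint speeds; "tau": joint torques, N m; "position": TCP position; "ee_rot": TCP orientation; "wrist_force": force on the tool from outside, world axes, zero at the start; "wrist_torque": the same for the moment, N m; "width": finger opening in m; "finger_force": force on a finger pad.
Only numpy, scipy, OpenCV 4.12 (cv2) and the standard library are available. Lean on these libraries where they do the work, as an engineer would, in place of code of your own. Each camera call takes 0.05 s, during which the arm holds its last target. There are 200 camera calls.

## Task

Three identical closed tins stand on a small board on the garage bench and only one is still full of screws. Heft them one at a time, starting with the tin at the board's raised end and working along to the far end: lift each a few centimetres clear of the board and stand it back upright in its own place before you take the next. Then hold the heaviest one up over the board, upright and still, at least 15 cm above the board, and finish while still holding it there, the other two standing in their places; tip no tin over and leave the other things on the bench where they are.

Things in the scene. Friction and masses are not known exactly. Their poses are not given: they have to be found in the camera images.
- board: low wooden board fixed to the bench, 100 mm (its x) by 420 mm (its y), 20 mm thick; origin at the centre of its underside, on the bench. At its +y end an upright end piece 70 mm high above the bench and 16 mm thick (y = 194 to 210 mm) makes the raised end. The three places lie along its y axis 130 mm apart
- place_1 (a point): point on the board's top face (20 mm above the bench), middle of the place next to the raised end (first to heft); a tin stands within about 10 mm of it at the start
- place_2 (a point): point on the board's top face (20 mm above the bench), middle of the middle place (second to heft); a tin stands within about 10 mm of it at the start
- place_3 (a point): point on the board's top face (20 mm above the bench), middle of the place at the plain end (last to heft); a tin stands within about 10 mm of it at the start
- tin_a: one of three closed plain metal tins that look exactly alike: upright cylinder, 58 mm diameter, 80 mm tall, lid fixed on; origin at the centre of its underside, z up. One of the three is clearly the heaviest (0.49 to 0.61 kg), the others weigh 0.17 to 0.36 kg each; only lifting tells which, and it may stand in any place
- tin_b: one of three closed plain metal tins that look exactly alike: upright cylinder, 58 mm diameter, 80 mm tall, lid fixed on; origin at the centre of its underside, z up. One of the three is clearly the heaviest (0.49 to 0.61 kg), the others weigh 0.17 to 0.36 kg each; only lifting tells which, and it may stand in any place
- tin_c: one of three closed plain metal tins that look exactly alike: upright cylinder, 58 mm diameter, 80 mm tall, lid fixed on; origin at the centre of its underside, z up. One of the three is clearly the heaviest (0.49 to 0.61 kg), the others weigh 0.17 to 0.36 kg each; only lifting tells which, and it may stand in any place
- crushed_tin: crushed empty tin, buckled and folded, about 66 mm across and 48 mm high, origin under its centre, loose, stands near the board; leave it alone
- jar: clear open jar, 66 mm across, 95 mm high, origin under its centre, loose, stands near the board; leave it alone
- takeaway_lid: translucent takeaway lid, 115 by 160 by 7 mm, lying flat, origin under its centre; loose, leave it alone
- spout: green plastic watering can spout, 210 mm long along its x from the wide end (60 mm high), origin under the wide end; loose, leave it alone
- scraper_block: wooden scraper block with cork face, 90 by 55 by 26 mm, origin under its centre; loose, leave it alone
- screwdriver: screwdriver lying on the bench along its x; loose, leave it alone
- brush: brush lying on the bench along its x, beyond the board; loose, leave it alone
There are look-alikes about, which are no part of the job. Leave any green look-alike of the tin_b alone. Leave any orange look-alike of the tin_a alone.

How it is judged:
By the outcome, as a careful person would: the job done as asked, in the order asked, and still so for the second after the job is handed in, while the arm keeps its last pose, push and grip.
It also fails if it takes over 61 s, if anything falls off the work surface, if the arm or the gripper's body presses on something with over 40 N, if the wrist force passes 120 N, or if a joint passes its speed limit or range.

## Working session

There is one attempt and no reset: what is moved stays moved. The work goes in short steps, Python scripts to look and compute and a tool call to move; the robot and the scene stay as the last step left them, time stands still between calls to the robot, and variables do not carry over. Pictures are saved under pics/ and viewed, at most 10 in all, crops included, and the job is handed in when it is done.

Besides the shell and the picture viewer there is one more tool, called after "Request:" in YAML: its name, and indented under it one key for each argument. drive_tool: Moves the arm, as the interface text tells. Shift numbers are shares of 30 mm and turn numbers shares of 4 degrees, none past 1 either way. Its arguments: {"type":"object","properties":{"steps":{"type":"array"},"gripper":{"type":"number"},"grip_force":{"type":"number"}},"required":["steps"]}

```bash
mkdir -p pics
python3 - <<'E'
from workcell import arm
import cv2
for n in("side","top"):
    c=arm.camera(n); cv2.imwrite(f"pics/{n}0.png",c["color"][:,:,::-1])
    print(n,c["K"],c["R"],c["t"],c["dist_coeffs"])
s=arm.read_state(); print(s["time_s"],s["position"],s["ee_rot"],s["width"],s["wrist_force"])
E
```

```text
side [[407.39496771   0.         277.88476519]
 [  0.         407.39496771 215.19596693]
 [  0.           0.           1.        ]] [[ 0.8811863  -0.47227407 -0.02163138]
 [-0.25997867 -0.44584676 -0.85652306]
 [ 0.39486935  0.76038009 -0.51565524]] [-0.50067063  0.18807559  0.89469866] [-0.03479424  0.          0.          0.          0.        ]
top [[384.20881592   0.         276.40237219]
 [  0.         384.20881592 211.48781403]
 [  0.           0.           1.        ]] [[ 0.0110254  -0.99984716 -0.01356794]
 [-0.99540348 -0.00968346 -0.09527926]
 [ 0.09513332  0.01455607 -0.99535811]] [-0.00297693  0.55693789  1.19374171] [-0.0665307  0.         0.         0.         0.       ]
0.1 [0.20472628 0.59023462 0.24780543] [-3.14061371e+00  9.92820251e-05  2.80779650e+00] 0.08556043920070155 [-0.2981344  -0.19286162  0.53225658]
```

View pics/top0.png

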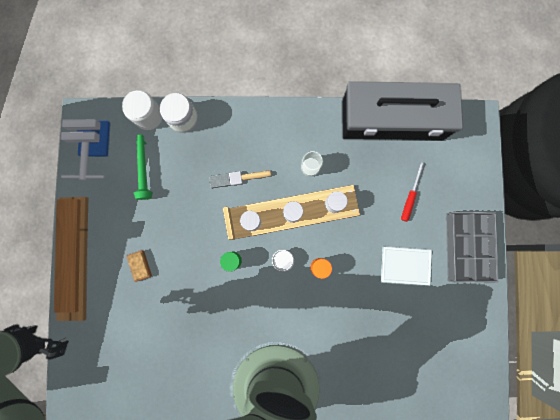

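View pics/side0.png

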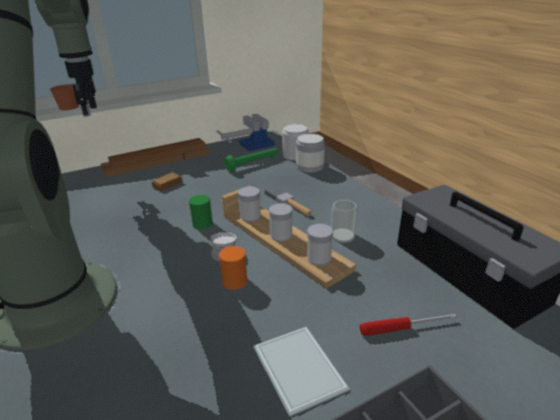

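The top view shows the three grey tins on the board at about (250,220), (293,211) and (337,202). The upright end piece is at the left (230,222), so place 1 is the left tin. Other round objects, all off the board: green look-alike (231,261), orange (321,268), crushed tin (283,260) and jar (312,163).

```bash
cat > h.py <<'E'
from workcell import arm
import cv2, numpy as np
def ray(c,uv,z):
    p=cv2.undistortPoints(np.array([[uv]],float),c["K"],np.array(c["dist_coeffs"]))[0,0]
    R=np.array(c["R"]);o=-R.T@np.array(c["t"]);d=R.T@np.array([*p,1])
    return o+d*(z-o[2])/d[2]
def proj(c,X):
    return cv2.projectPoints(np.array([X],float),cv2.Rodrigues(np.array(c["R"]))[0],np.array(c["t"]),c["K"],np.array(c["dist_coeffs"]))[0].ravel()
E
python3 - <<'E'
from h import *
c=arm.camera("top");s=arm.camera("side");im=c["color"]
hsv=cv2.cvtColor(im,cv2.COLOR_RGB2HSV)
m=((hsv[:,:,1]<45)&(hsv[:,:,2]>150)).astype(np.uint8)
n,l,st,ce=cv2.connectedComponentsWithStats(m)
for i in range(1,n):
    x,y=ce[i]
    if st[i,4]>60 and 200<x<360 and 140<y<290: 
        X=ray(c,ce[i],.1);print(st[i],ce[i].round(1),X.round(4),"side top",proj(s,X).round())
m=((hsv[:,:,1]>70)&(hsv[:,:,0]>8)&(hsv[:,:,0]<28)&(hsv[:,:,2]>90)).astype(np.uint8);m[:182]=0;m[245:]=0;m[:,:215]=0;m[:,365:]=0
ys,xs=np.nonzero(m);r=cv2.minAreaRect(np.c_[xs,ys].astype(np.float32));b=cv2.boxPoints(r)
print(b,[ray(c,p,.02).round(3) for p in b])
for k,p in dict(jar=(312,163),green=(231,261),crush=(283,260),orange=(321,268)).items(): print(k,ray(c,p,.08).round(3))
crop=np.hstack([cv2.resize(im[140:290,200:370],(680//2*1,300)),cv2.resize(s["color"][170:300,180:370],(438,300))])
cv2.imwrite("pics/crop.png",crop[:,:,::-1])
E
```

```text
[     0      0    560    420 134380] [249.6 171.1] [0.6718 0.084  0.1   ] side top [295. 177.]
[325 191  23  22 367] [335.7 201.5] [ 0.5817 -0.1751  0.1   ] side top [318. 228.]
[283 201  20  22 329] [292.4 211.2] [ 0.5513 -0.046   0.1   ] side top [280. 207.]
[240 211  20  20 311] [249.4 220. ] [0.5236 0.0819 0.1   ] side top [249. 189.]
[[222.52455 207.25557]
 [354.05783 184.47029]
 [359.6502  216.7535 ]
 [228.11691 239.53877]] [array([0.57 , 0.176, 0.02 ]), array([ 0.647, -0.246,  0.02 ]), array([ 0.543, -0.263,  0.02 ]), array([0.466, 0.156, 0.02 ])]
jar [ 0.703 -0.106  0.08 ]
green [0.401 0.137 0.08 ]
crush [ 0.406 -0.019  0.08 ]
orange [ 0.383 -0.133  0.08 ]
```

View pics/crop.png

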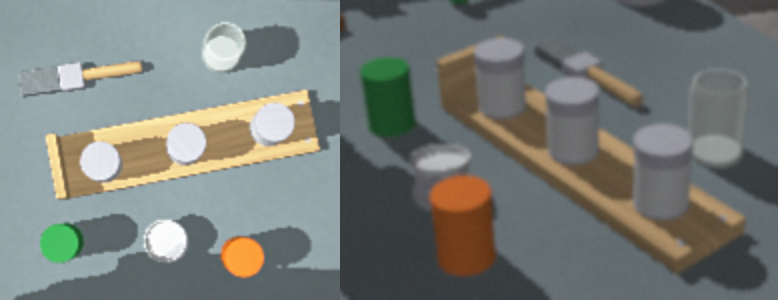

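The crop confirms it: the plain grey tins on the board are the targets, with the end piece beside tin 1. The green and orange tins, the crushed tin and the jar are separate. The tool needs about +60.6° about its z, so that tool x = board y and tool y = board x.

Request:
drive_tool:
  steps: [0,0,0,0,0,0.95,0,0,0,0,0,0.95,0,0,0,0,0,0.95,0,0,0,0,0,0.95,0,0,0,0,0,0.95,0,0,0,0,0,0.95,0,0,0,0,0,0.95,0,0,0,0,0,0.95]
  gripper: 1
  grip_force: 50

```text
time_s: 1.0
position: [0.2047, 0.5904, 0.2481]
ee_rot: [-3.141, 0.0, 2.274]
wrist_force: [-0.1, 0.3, 0.4]
width: 0.0853
finger_force: 0.0
```

Request:
drive_tool:
  steps: [0,0,0,0,0,0.95,0,0,0,0,0,0.95,0,0,0,0,0,0.95,0,0,0,0,0,0.95,0,0,0,0,0,0.95,0,0,0,0,0,0.95,0,0,0,0,0,0.95,0,0,0,0,0,0.95]

```text
time_s: 1.8
position: [0.2047, 0.5904, 0.2481]
ee_rot: [-3.141, 0.0, 1.744]
wrist_force: [-0.3, 0.2, -0.8]
width: 0.0856
finger_force: 0.0
```

```bash
cat >> h.py <<'E'
from scipy.spatial.transform import Rotation as Ro
def go(target,yaw=1.751):
    s=arm.read_state();R=Ro.from_euler("xyz",s["ee_rot"])
    G=Ro.from_euler("xyz",[np.pi,0,yaw])
    d=R.inv().apply(np.array(target)-s["position"])/.03
    r=np.degrees((R.inv()*G).as_rotvec())/4
    print("t",round(s["time_s"],2),"pos",np.round(s["position"],4),"shift",d.round(2),"turn",r.round(2),"q",np.round(s["q"],2),"w",round(s["width"],4),"F",np.round(s["wrist_force"],2))
E
python3 -c "
from h import *
go([.524,.082,.16])"
```

```text
t 1.8 pos [0.2047 0.5904 0.2481] shift [-18.53   7.56   2.94] turn [-0.   0.  -0.1] q [-1.48  0.53  0.22  1.61 -0.13  1.02 -1.04] w 0.0856 F [-0.28  0.24 -0.78]
```

Request:
drive_tool:
  steps: [-0.77,0.315,0.08,0,0,0,-0.77,0.315,0.08,0,0,0,-0.77,0.315,0.08,0,0,0,-0.77,0.315,0.08,0,0,0,-0.77,0.315,0.08,0,0,0,-0.77,0.315,0.08,0,0,0,-0.77,0.315,0.08,0,0,0,-0.77,0.315,0.08,0,0,0]

```text
time_s: 2.6
position: [0.3119, 0.4208, 0.229]
ee_rot: [-3.141, 0.0, 1.747]
wrist_force: [-0.5, -0.0, -0.0]
width: 0.0858
finger_force: 0.0
```

Request:
drive_tool:
  steps: [-0.77,0.315,0.08,0,0,0,-0.77,0.315,0.08,0,0,0,-0.77,0.315,0.08,0,0,0,-0.77,0.315,0.08,0,0,0,-0.77,0.315,0.08,0,0,0,-0.77,0.315,0.08,0,0,0,-0.77,0.315,0.08,0,0,0,-0.77,0.315,0.08,0,0,0]

```text
time_s: 3.4
position: [0.4187, 0.2521, 0.2098]
ee_rot: [-3.142, -0.0, 1.747]
wrist_force: [0.6, 0.4, 0.4]
width: 0.0853
finger_force: 0.0
```

Request:
drive_tool:
  steps: [-0.77,0.315,0.08,0,0,0,-0.77,0.315,0.08,0,0,0,-0.77,0.315,0.08,0,0,0,-0.77,0.315,0.08,0,0,0,-0.77,0.315,0.08,0,0,0,-0.77,0.315,0.08,0,0,0,-0.77,0.315,0.08,0,0,0,-0.77,0.315,0.08,0,0,0]

```text
time_s: 4.2
position: [0.5255, 0.0834, 0.1905]
ee_rot: [-3.142, -0.0, 1.747]
wrist_force: [-0.2, -0.7, 0.5]
width: 0.0855
finger_force: 0.0
```

```bash
python3 -c "
from h import *
go([.524,.082,.085])
cv2.imwrite('pics/s1.png',cv2.resize(arm.camera('side')['color'][90:300,130:410],(700,525))[:,:,::-1])"
```

```text
t 4.2 pos [0.5255 0.0834 0.1905] shift [-0.04 -0.06  3.52] turn [-0.   -0.   -0.06] q [-0.5   0.47  0.31  1.91 -0.19  0.79  0.09] w 0.0855 F [-0.19 -0.71  0.48]
```

View pics/s1.png

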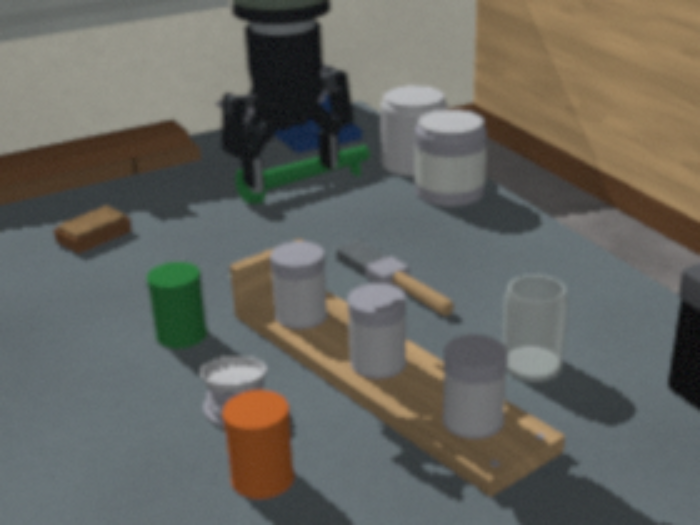

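The gripper is centred over tin 1 (fingers at about (250,180) and (330,150) in the crop). I'll go down and grip.

Request:
drive_tool:
  steps: [-0.02,-0.03,0.7,0,0,-0.06,-0.02,-0.03,0.7,0,0,0,0,0,0.7,0,0,0,0,0,0.7,0,0,0,0,0,0.6,0,0,0,0,0,0.5,0,0,0,0,0,0,0,0,0]

```text
time_s: 4.95
position: [0.5225, 0.0827, 0.0721]
ee_rot: [-3.139, 0.0, 1.751]
wrist_force: [0.3, -0.7, 0.9]
width: 0.0855
finger_force: 0.0
```

Request:
drive_tool:
  steps: [0,0,0,0,0,0,0,0,0,0,0,0,0,0,0,0,0,0,0,0,0,0,0,0,0,0,0,0,0,0,0,0,0,0,0,0,0,0,0,0,0,0]
  gripper: 0.55
  grip_force: 50

```text
time_s: 5.65
position: [0.5238, 0.0829, 0.0747]
ee_rot: [3.14, -0.0, 1.751]
wrist_force: [-2.1, -0.3, 5.9]
width: 0.0569
finger_force: 52.3
```

```bash
python3 -c "
from h import *
go([.524,.082,.15])
print(arm.read_state()['finger_force'],arm.read_state()['tau'])"
```

```text
t 5.65 pos [0.5238 0.0829 0.0747] shift [-0.03  0.   -2.51] turn [ 0.02 -0.   -0.  ] q [-0.43  0.65  0.22  1.99 -0.27  0.53  0.16] w 0.0569 F [-2.11 -0.32  5.91]
52.27595329284668 [-5.79179625e-02 -8.39001060e+01  8.21244746e+00 -2.16135961e+01
 -5.12632693e-02 -6.30229264e-01 -1.08025521e-03]
```

Request:
drive_tool:
  steps: [0,0,-0.3,0,0,0,0,0,-0.5,0,0,0,0,0,-0.5,0,0,0,0,0,-0.4,0,0,0,0,0,-0.3,0,0,0,0,0,0,0,0,0,0,0,0,0,0,0]

```text
time_s: 6.35
position: [0.5234, 0.0829, 0.1336]
ee_rot: [-3.142, 0.0, 1.751]
wrist_force: [-0.5, 0.7, -6.1]
width: 0.0566
finger_force: 55.0
```

Request:
drive_tool:
  steps: [0,0,0,0,0,0,0,0,0,0,0,0,0,0,0,0,0,0]

```text
time_s: 6.65
position: [0.5233, 0.0827, 0.1333]
ee_rot: [-3.141, 0.0, 1.751]
wrist_force: [-1.2, 0.2, -5.3]
width: 0.0569
finger_force: 55.0
```

Request:
drive_tool:
  steps: [0,0,0,0,0,0,0,0,0,0,0,0]

```text
time_s: 6.85
position: [0.5235, 0.0828, 0.1336]
ee_rot: [-3.141, 0.0, 1.751]
wrist_force: [0.4, -0.1, -6.3]
width: 0.0571
finger_force: 55.0
```

```bash
python3 -c "
from h import *
go([.524,.082,.0747])
cv2.imwrite('pics/s2.png',cv2.resize(arm.camera('side')['color'][90:300,130:410],(700,525))[:,:,::-1])
print(arm.read_state()['wrist_force'])"
```

```text
t 6.85 pos [0.5235 0.0828 0.1336] shift [-0.03  0.01  1.96] turn [-0.  0. -0.] q [-0.47  0.55  0.27  1.96 -0.23  0.66  0.13] w 0.0571 F [ 0.36 -0.12 -6.26]
[ 0.3569585  -0.3031271  -5.45363406]
```

View pics/s2.png

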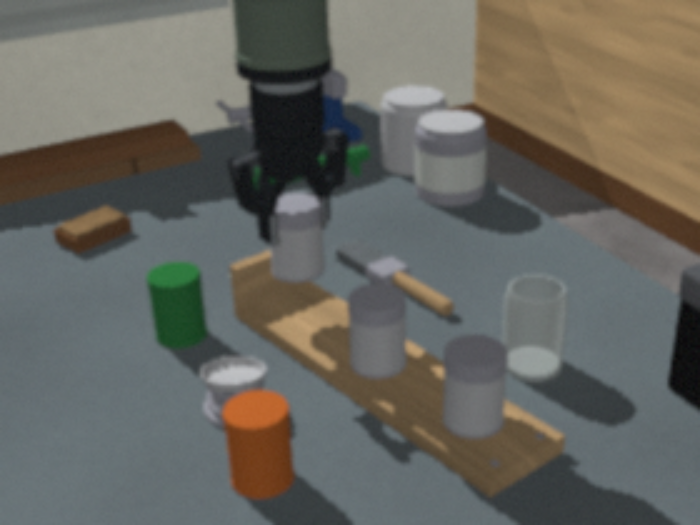

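Tin 1 is up, clear and upright (crop (298,235)). The force is about 5.7 N, so about 0.58 kg. I'll set it back.

Request:
drive_tool:
  steps: [0,0,0.5,0,0,0,0,0,0.6,0,0,0,0,0,0.4,0,0,0,0,0,0.25,0,0,0,0,0,0.12,0,0,0,0,0,0.06,0,0,0,0,0,0,0,0,0]

```text
time_s: 7.6
position: [0.5237, 0.0828, 0.076]
ee_rot: [3.141, -0.0, 1.751]
wrist_force: [-0.4, 0.2, -5.8]
width: 0.0571
finger_force: 55.1
```

Request:
drive_tool:
  steps: [0,0,0.04,0,0,0,0,0,0,0,0,0]

```text
time_s: 7.8
position: [0.5236, 0.0829, 0.0748]
ee_rot: [3.141, -0.0, 1.751]
wrist_force: [-0.6, 0.8, -6.4]
width: 0.057
finger_force: 55.1
```

Request:
drive_tool:
  steps: [0,0,0.04,0,0,0,0,0,0.03,0,0,0,0,0,0,0,0,0]

```text
time_s: 8.1
position: [0.5237, 0.0828, 0.0746]
ee_rot: [3.141, -0.001, 1.75]
wrist_force: [-15.3, -1.4, 44.0]
width: 0.0569
finger_force: 59.4
```

Request:
drive_tool:
  steps: [0,0,-0.05,0,0,0,0,0,0,0,0,0]

```text
time_s: 8.3
position: [0.5238, 0.0829, 0.0747]
ee_rot: [3.141, -0.0, 1.751]
wrist_force: [-6.3, -0.3, 17.0]
width: 0.0571
finger_force: 57.0
```

Request:
drive_tool:
  steps: [0,0,-0.03,0,0,0,0,0,0,0,0,0]

```text
time_s: 8.5
position: [0.5235, 0.0828, 0.0748]
ee_rot: [3.142, 0.0, 1.751]
wrist_force: [-0.9, -0.5, -5.4]
width: 0.0569
finger_force: 55.1
```

Request:
drive_tool:
  steps: [0,0,0,0,0,0,0,0,0,0,0,0,0,0,0,0,0,0,0,0,0,0,0,0,0,0,0,0,0,0]
  gripper: 1

```text
time_s: 9.0
position: [0.5235, 0.0828, 0.0749]
ee_rot: [3.142, 0.0, 1.751]
wrist_force: [0.3, 0.6, 0.5]
width: 0.0851
finger_force: 0.0
```

Request:
drive_tool:
  steps: [0,0,-0.4,0,0,0,0,0,-0.8,0,0,0,0,0,-0.8,0,0,0,0,0,-0.8,0,0,0,0,0,-0.6,0,0,0,0,0,0,0,0,0]

```text
time_s: 9.6
position: [0.5246, 0.083, 0.1798]
ee_rot: [3.138, -0.001, 1.751]
wrist_force: [0.1, -0.9, 0.0]
width: 0.0855
finger_force: 0.0
```

```bash
python3 -c "
from h import *
go([.551,-.046,.18])
cv2.imwrite('pics/s3.png',np.hstack([cv2.resize(arm.camera('side')['color'][90:300,130:410],(400,300)),cv2.resize(arm.camera('top')['color'][140:290,200:370],(340,300))])[:,:,::-1])"
```

```text
t 9.6 pos [0.5246 0.083  0.1798] shift [-4.39  0.1  -0.01] turn [ 0.06 -0.01 -0.01] q [-0.49  0.48  0.3   1.93 -0.2   0.76  0.11] w 0.0855 F [ 0.08 -0.88  0.01]
```

View pics/s3.png

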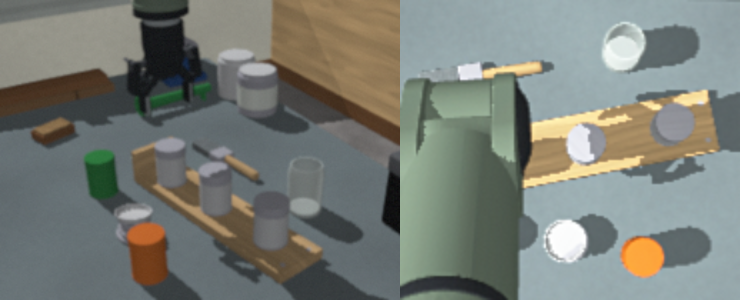

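Tin 1 stands upright back in its place (side crop (170,162)). Now to tin 2, shifting by (-4.39, 0.1).

Request:
drive_tool:
  steps: [-0.7,0.02,0,0.06,0,0,-0.8,0.02,0,0,0,0,-0.8,0.02,0,0,0,0,-0.8,0.02,0,0,0,0,-0.8,0.02,0,0,0,0,-0.49,0,0,0,0,0,0,0,0,0,0,0]

```text
time_s: 10.4
position: [0.5498, -0.0482, 0.1764]
ee_rot: [-3.136, 0.001, 1.748]
wrist_force: [-0.9, 0.7, 0.1]
width: 0.0854
finger_force: 0.0
```

Request:
drive_tool:
  steps: [0,0,0.5,0,0,0,0,0,0.7,0,0,0,0,0,0.7,0,0,0,0,0,0.7,0,0,0,0,0,0.6,0,0,0,0,0,0.35,0,0,0,0,0,0,0,0,0]

```text
time_s: 11.1
position: [0.5488, -0.0455, 0.0692]
ee_rot: [-3.135, -0.001, 1.752]
wrist_force: [0.4, -0.6, 0.1]
width: 0.0856
finger_force: 0.0
```

Request:
drive_tool:
  steps: [0,0,0,0,0,0,0,0,0,0,0,0,0,0,0,0,0,0,0,0,0,0,0,0,0,0,0,0,0,0,0,0,0,0,0,0,0,0,0,0,0,0]
  gripper: 0.55

```text
time_s: 11.8
position: [0.5505, -0.0461, 0.0716]
ee_rot: [-3.14, 0.0, 1.751]
wrist_force: [0.5, 1.5, 7.9]
width: 0.0572
finger_force: 52.2
```

Request:
drive_tool:
  steps: [0,0,-0.3,0,0,0,0,0,-0.5,0,0,0,0,0,-0.5,0,0,0,0,0,-0.4,0,0,0,0,0,-0.3,0,0,0,0,0,0,0,0,0,0,0,0,0,0,0]

```text
time_s: 12.5
position: [0.5497, -0.0462, 0.1303]
ee_rot: [-3.137, -0.0, 1.751]
wrist_force: [-0.9, 0.7, -4.3]
width: 0.0573
finger_force: 54.2
```

Request:
drive_tool:
  steps: [0,0,0,0,0,0,0,0,0,0,0,0,0,0,0,0,0,0]

```text
time_s: 12.8
position: [0.5497, -0.0463, 0.13]
ee_rot: [-3.137, -0.0, 1.751]
wrist_force: [0.8, -0.3, -3.3]
width: 0.0572
finger_force: 54.2
```

Request:
drive_tool:
  steps: [0,0,0,0,0,0,0,0,0,0,0,0]

```text
time_s: 13.0
position: [0.5498, -0.0463, 0.1303]
ee_rot: [-3.137, 0.0, 1.751]
wrist_force: [0.7, 0.1, -3.9]
width: 0.057
finger_force: 54.2
```

Request:
drive_tool:
  steps: [0,0,0.5,0,0,0,0,0,0.6,0,0,0,0,0,0.4,0,0,0,0,0,0.25,0,0,0,0,0,0.13,0,0,0,0,0,0.06,0,0,0,0,0,0,0,0,0]

```text
time_s: 13.7
position: [0.5497, -0.0464, 0.0724]
ee_rot: [-3.138, 0.0, 1.751]
wrist_force: [-0.1, 1.0, -3.8]
width: 0.0574
finger_force: 54.2
```

Request:
drive_tool:
  steps: [0,0,0.03,0,0,0,0,0,0,0,0,0]

```text
time_s: 13.9
position: [0.5499, -0.0463, 0.0717]
ee_rot: [-3.138, 0.0, 1.751]
wrist_force: [0.5, 0.5, -0.3]
width: 0.0572
finger_force: 54.6
```

Request:
drive_tool:
  steps: [0,0,0,0,0,0,0,0,0,0,0,0,0,0,0,0,0,0,0,0,0,0,0,0,0,0,0,0,0,0]
  gripper: 1

```text
time_s: 14.4
position: [0.5496, -0.0463, 0.0713]
ee_rot: [-3.137, 0.0, 1.751]
wrist_force: [-0.1, -0.2, -0.8]
width: 0.0849
finger_force: 0.0
```

Request:
drive_tool:
  steps: [0,0,-0.4,0,0,0,0,0,-0.8,0,0,0,0,0,-0.8,0,0,0,0,0,-0.8,0,0,0,0,0,-0.7,0,0,0,0,0,0,0,0,0]

```text
time_s: 15.0
position: [0.5513, -0.0464, 0.1796]
ee_rot: [3.141, 0.001, 1.751]
wrist_force: [0.6, -0.9, 0.4]
width: 0.0851
finger_force: 0.0
```

```bash
python3 -c "
from h import *
go([.581,-.175,.18])
cv2.imwrite('pics/s4.png',np.hstack([cv2.resize(arm.camera('side')['color'][90:300,130:410],(400,300)),cv2.resize(arm.camera('top')['color'][140:290,200:370],(340,300))])[:,:,::-1])"
```

```text
t 15.0 pos [ 0.5513 -0.0464  0.1796] shift [-4.39  0.21 -0.01] turn [ 0.    0.01 -0.01] q [-0.25  0.52  0.31  1.87 -0.21  0.79  0.36] w 0.0851 F [ 0.59 -0.9   0.38]
```

View pics/s4.png

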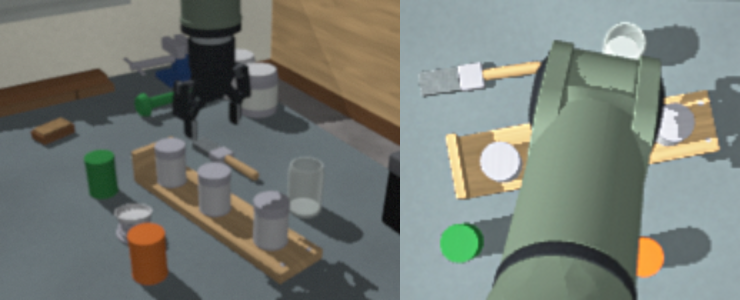

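All three tins stand upright in their places: tin 1 at top-crop (500,161), tin 2 at side-crop (215,190), tin 3 at (270,220). On to tin 3.

Request:
drive_tool:
  steps: [-0.7,0.04,0,0,0,0,-0.8,0.04,0,0,0,0,-0.8,0.04,0,0,0,0,-0.8,0.04,0,0,0,0,-0.8,0.04,0,0,0,0,-0.49,0,0,0,0,0,0,0,0,0,0,0]

```text
time_s: 15.8
position: [0.5791, -0.1767, 0.1758]
ee_rot: [-3.136, 0.001, 1.748]
wrist_force: [-0.7, 0.4, -0.7]
width: 0.0856
finger_force: 0.0
```

Request:
drive_tool:
  steps: [0,0,0.5,0,0,0,0,0,0.7,0,0,0,0,0,0.7,0,0,0,0,0,0.7,0,0,0,0,0,0.6,0,0,0,0,0,0.35,0,0,0,0,0,0,0,0,0]

```text
time_s: 16.5
position: [0.5782, -0.1737, 0.0682]
ee_rot: [-3.135, -0.001, 1.752]
wrist_force: [0.1, 0.5, 0.9]
width: 0.0853
finger_force: 0.0
```

Request:
drive_tool:
  steps: [0,0,0,0,0,0,0,0,0,0,0,0,0,0,0,0,0,0,0,0,0,0,0,0,0,0,0,0,0,0,0,0,0,0,0,0,0,0,0,0,0,0]
  gripper: 0.55

```text
time_s: 17.2
position: [0.5799, -0.1747, 0.071]
ee_rot: [-3.139, 0.0, 1.751]
wrist_force: [0.3, 1.1, 5.7]
width: 0.0569
finger_force: 52.8
```

Request:
drive_tool:
  steps: [0,0,-0.3,0,0,0,0,0,-0.5,0,0,0,0,0,-0.5,0,0,0,0,0,-0.4,0,0,0,0,0,-0.3,0,0,0,0,0,0,0,0,0,0,0,0,0,0,0]

```text
time_s: 17.9
position: [0.5793, -0.1746, 0.1297]
ee_rot: [-3.137, -0.0, 1.751]
wrist_force: [0.4, 0.2, -2.3]
width: 0.0571
finger_force: 53.7
```

Request:
drive_tool:
  steps: [0,0,0,0,0,0,0,0,0,0,0,0,0,0,0,0,0,0]

```text
time_s: 18.2
position: [0.5791, -0.1748, 0.1293]
ee_rot: [-3.137, -0.0, 1.751]
wrist_force: [-0.3, 0.1, -1.9]
width: 0.0571
finger_force: 53.7
```

Request:
drive_tool:
  steps: [0,0,0,0,0,0,0,0,0,0,0,0]

```text
time_s: 18.4
position: [0.5793, -0.1748, 0.1296]
ee_rot: [-3.137, -0.0, 1.751]
wrist_force: [0.2, -0.5, -1.8]
width: 0.0569
finger_force: 53.7
```

Tin 3 reads about 2.0 N (0.2 kg) and tin 2 about 3.7 N, so tin 1 is the heaviest. Setting tin 3 back.

Request:
drive_tool:
  steps: [0,0,0.5,0,0,0,0,0,0.6,0,0,0,0,0,0.4,0,0,0,0,0,0.25,0,0,0,0,0,0.13,0,0,0,0,0,0.06,0,0,0,0,0,0,0,0,0]

```text
time_s: 19.1
position: [0.5792, -0.1749, 0.0717]
ee_rot: [-3.138, 0.0, 1.751]
wrist_force: [0.3, -0.3, -2.4]
width: 0.0571
finger_force: 53.7
```

Request:
drive_tool:
  steps: [0,0,0.03,0,0,0,0,0,0,0,0,0]

```text
time_s: 19.3
position: [0.5793, -0.1749, 0.0711]
ee_rot: [-3.138, 0.0, 1.751]
wrist_force: [0.1, -0.0, -0.7]
width: 0.0572
finger_force: 53.8
```

Request:
drive_tool:
  steps: [0,0,0,0,0,0,0,0,0,0,0,0,0,0,0,0,0,0,0,0,0,0,0,0,0,0,0,0,0,0]
  gripper: 1

```text
time_s: 19.8
position: [0.5791, -0.1748, 0.0707]
ee_rot: [-3.137, 0.0, 1.751]
wrist_force: [0.5, -0.8, 0.4]
width: 0.0853
finger_force: 0.0
```

Request:
drive_tool:
  steps: [0,0,-0.4,0,0,0,0,0,-0.8,0,0,0,0,0,-0.8,0,0,0,0,0,-0.8,0,0,0,0,0,-0.7,0,0,0,0,0,0,0,0,0]

```text
time_s: 20.4
position: [0.5807, -0.1752, 0.1793]
ee_rot: [3.141, 0.002, 1.751]
wrist_force: [0.3, -0.3, -0.1]
width: 0.085
finger_force: 0.0
```

```bash
python3 -c "
from h import *
go([.5237,.0828,.18])"
```

```text
t 20.4 pos [ 0.5807 -0.1752  0.1793] shift [ 8.8  -0.33 -0.04] turn [ 0.    0.02 -0.01] q [-0.02  0.59  0.31  1.73 -0.23  0.85  0.57] w 0.085 F [ 0.34 -0.35 -0.05]
```

Request:
drive_tool:
  steps: [0.6,-0.03,0,0,0.02,0,0.8,-0.03,0,0,0,0,0.8,-0.03,0,0,0,0,0.8,-0.03,0,0,0,0,0.8,-0.03,0,0,0,0,0.8,-0.03,0,0,0,0,0.8,-0.03,0,0,0,0,0.8,-0.03,0,0,0,0]

```text
time_s: 21.2
position: [0.5381, 0.0087, 0.1756]
ee_rot: [-3.137, -0.002, 1.751]
wrist_force: [-0.1, -0.3, -0.4]
width: 0.0854
finger_force: 0.0
```

Request:
drive_tool:
  steps: [0.8,-0.03,0,0,0,0,0.8,-0.03,0,0,0,0,0.6,-0.03,0,0,0,0,0.4,0,0,0,0,0,0,0,0,0,0,0,0,0,0,0,0,0]

```text
time_s: 21.8
position: [0.5224, 0.0827, 0.176]
ee_rot: [-3.137, -0.001, 1.751]
wrist_force: [-0.0, -0.1, 0.5]
width: 0.0854
finger_force: 0.0
```

```bash
python3 -c "
from h import *
go([.5237,.0828,.072])
cv2.imwrite('pics/s5.png',np.hstack([cv2.resize(arm.camera('side')['color'][90:300,130:410],(400,300)),cv2.resize(arm.camera('top')['color'][140:290,200:370],(340,300))])[:,:,::-1])"
```

```text
t 21.8 pos [0.5224 0.0827 0.176 ] shift [-0.01  0.06  3.47] turn [-0.06 -0.01 -0.  ] q [-0.5   0.49  0.31  1.93 -0.21  0.76  0.11] w 0.0854 F [-0.03 -0.13  0.54]
```

View pics/s5.png

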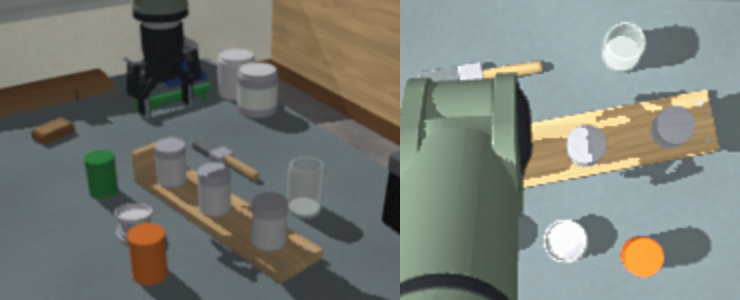

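All tins stand in place. Final descent, grip and lift on tin 1.

Request:
drive_tool:
  steps: [0,0.05,0.5,-0.06,0,0,0,0,0.7,0,0,0,0,0,0.7,0,0,0,0,0,0.7,0,0,0,0,0,0.6,0,0,0,0,0,0.27,0,0,0,0,0,0,0,0,0]

```text
time_s: 22.6
position: [0.5236, 0.0828, 0.0712]
ee_rot: [-3.14, -0.001, 1.75]
wrist_force: [0.3, 1.0, -0.4]
width: 0.0854
finger_force: 0.0
```

Request:
drive_tool:
  steps: [0,0,0,0,0,0,0,0,0,0,0,0,0,0,0,0,0,0,0,0,0,0,0,0,0,0,0,0,0,0,0,0,0,0,0,0,0,0,0,0,0,0]
  gripper: 0.5
  grip_force: 60

```text
time_s: 23.3
position: [0.5241, 0.0835, 0.073]
ee_rot: [3.141, -0.002, 1.751]
wrist_force: [-4.1, -1.8, 10.6]
width: 0.0572
finger_force: 62.1
```

Request:
drive_tool:
  steps: [0,0,-0.3,0,0,0,0,0,-0.5,0,0,0,0,0,-0.6,0,0,0,0,0,-0.6,0,0,0,0,0,-0.6,0,0,0,0,0,-0.6,0,0,0,0,0,-0.6,0,0,0,0,0,-0.6,0,0,0]

```text
time_s: 24.1
position: [0.5236, 0.0834, 0.2054]
ee_rot: [3.141, -0.002, 1.751]
wrist_force: [-0.2, 1.3, -5.9]
width: 0.0569
finger_force: 65.4
```

Request:
drive_tool:
  steps: [0,0,-0.6,0,0,0,0,0,-0.6,0,0,0,0,0,-0.5,0,0,0,0,0,-0.4,0,0,0,0,0,-0.2,0,0,0,0,0,0,0,0,0,0,0,0,0,0,0,0,0,0,0,0,0]

```text
time_s: 24.9
position: [0.5236, 0.0833, 0.2723]
ee_rot: [-3.14, -0.001, 1.751]
wrist_force: [-0.0, 0.2, -5.4]
width: 0.0571
finger_force: 65.4
```

Request:
drive_tool:
  steps: [0,0,0,0,0,0,0,0,0,0,0,0,0,0,0,0,0,0,0,0,0,0,0,0,0,0,0,0,0,0]

```text
time_s: 25.4
position: [0.5239, 0.0833, 0.2729]
ee_rot: [-3.142, -0.001, 1.751]
wrist_force: [-1.2, -0.2, -5.6]
width: 0.0567
finger_force: 65.4
```

```bash
python3 -c "
from h import *
go([.5237,.0828,.27])
cv2.imwrite('pics/s6.png',np.hstack([cv2.resize(arm.camera('side')['color'][30:300,70:430],(400,300)),cv2.resize(arm.camera('top')['color'][140:290,200:370],(340,300))])[:,:,::-1])"
```

```text
t 25.4 pos [0.5239 0.0833 0.2729] shift [-0.02 -0.01  0.1 ] turn [-0.   -0.02 -0.  ] q [-0.54  0.36  0.36  1.83 -0.15  0.97  0.06] w 0.0567 F [-1.25 -0.25 -5.55]
```

View pics/s6.png

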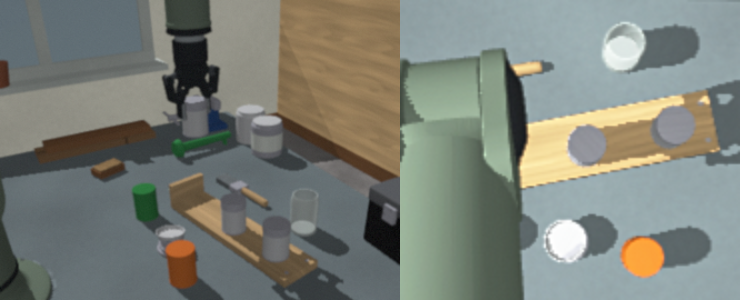

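The heaviest tin is held upright about 20 cm above the board (side crop (195,115)). The other two stand in place at (233,215) and (276,240).

```bash
python3 -c "
from workcell import arm
print(arm.hand_in())"
```

```text
the job is handed in; nothing more can be done
None
```

I hefted all three tins in order. The heaviest was the one next to the raised end, at about 0.57 kg. I handed the job in at 25.4 s with it held upright and still about 20 cm above the board, the other two standing in their places.

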